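# Set up the bench router for facing cast tiles and hang its guard door

## Task

Get the bench router ready to face the cast tiles: seat every tile from the casting frame fully down in the place of its own colour on the bed, then check each one, in the order they will be cut (brown, grey, white), by gently standing the bridge gauge with its legs on the bed and its sprung foot on the middle of the tile, and put the gauge back along the top of its wooden stand. Only when all the tiles have been checked, lift the guard door out of its rack, lower it fully home onto both hinge pins and swing it shut against the stop. Keep the door upright and leave everything else on the bench alone.

Things in the scene. Friction and masses are not known exactly. Their poses are not given: they have to be found in the camera images.
- router: Fixed bench router, origin on the bench. x points from its doorway side inwards, y along the front to the hinge side (end nearer the robot), z up. Bed top z = 45 mm, x -130 to 220, y +-195 mm. Thin clear guards up to z = 158 at y = +-189 and at x = -128 either side of a doorway (y within 94); open above. Gantry and spindle parked at x above 130, up to z = 245 mm.
- pin_low (a point): Lower hinge pin of the doorway: centre of its foot, where the knuckle comes to rest (68 mm above the bench). Vertical steel pin 10 mm diameter, 22 mm tall with a 7 mm tapered tip, on a round seat 24 mm wide and 8 mm thick, 28 mm in front of the guard, 22 mm clear of the doorway post behind. This point's axes are those of the router.
- pin_top (a point): Upper hinge pin, the same and straight above the lower one by 70 mm; point at its foot. A knuckle for the lower pin has to come in under this pin's seat from the side.
- latch (a point): Point in front of the rubber stop on the far doorway post, 203 mm from the hinge pins along the front; door_edge lies here when the door is shut against the stop.
- door: Loose guard door, 0.35 kg: amber panel in aluminium frame, 180 wide, 120 high, 10 mm thick. Origin: middle of its lower edge; x = panel normal, y to the hinge side, z up; when shut its axes are parallel to the router's. Black lifting tab on the top edge over the centre of mass: 60 (y) x 10 x 30 mm high, its middle at y = +8, z = 135 mm. Starts upright in the blue rack.
- knuckle_low (a point): Centre of the lower mouth of the lower of two hinge knuckles (steel, 24 mm square, 18 mm tall, upright 13 mm through hole); in the door's frame at y = +104, z = 10 mm. The fixed blue rack in which the door starts has two pairs of cheeks 65 mm high with a 15 mm gap, and holds its lower edge 10 mm above the bench; the door comes out straight up.
- knuckle_top (a point): Same for the upper knuckle, 70 mm above the lower.
- door_edge (a point): Point just past the door's free edge, 203 mm from the knuckle axis, in the panel's mid-plane.
- gauge: Loose bridge gauge, 0.42 kg; origin midway at the level of its feet. Aluminium beam 146 mm long (x), 24 mm wide (y), z 40 to 52 mm, on two legs (x from 61 to 73 mm either side); black head 40 (x) x 24 (y) mm, z 52 to 98 mm, to be gripped across its 24 mm. Starts standing on the wooden stand.
- gauge_tip (a point): Underside of the gauge's sprung foot (steel disc 18 mm diameter), on the gauge's centre line; 10 mm above the level of the legs' feet when free.
- gauge_foot (a joint): Reading of the gauge: how far the sprung foot is pushed up, 0 free to 0.022 m (about 0.7 N at 0 to 2 N fully in). Standing on the bed over a seated tile (legs beyond the tile's two short ends) it reads 0.010.
- stand: Fixed wooden stand block of the gauge, 175 (x) x 50 (y) x 18 mm; origin under its centre. The gauge stands on its top along its x.
- tile_brown: Loose dark brown cast tile, 90 (x) x 50 (y) x 20 mm thick, 0.19 kg; origin at the centre of its underside; may be absent. Starts lying in the pine casting frame (inside 332 x 178 mm, rim 22 mm and inner floor 4 mm above the bench).
- place_brown: Place for the dark brown tile on the router's bed, with dark brown end blocks. Locators 7 mm high enclose 93.5 (x) x 53.5 (y) mm, 110 mm long outside, with a 52 mm gap at the middle of each long side for the fingers. Places are 88 mm apart along y. Origin at its centre on the bed.
- tile_grey: Loose grey cast tile, 90 (x) x 50 (y) x 20 mm thick, 0.19 kg; origin at the centre of its underside; may be absent. Starts lying in the pine casting frame (inside 332 x 178 mm, rim 22 mm and inner floor 4 mm above the bench).
- place_grey: Place for the grey tile on the router's bed, with grey end blocks. Locators 7 mm high enclose 93.5 (x) x 53.5 (y) mm, 110 mm long outside, with a 52 mm gap at the middle of each long side for the fingers. Places are 88 mm apart along y. Origin at its centre on the bed.
- tile_white: Loose white cast tile, 90 (x) x 50 (y) x 20 mm thick, 0.19 kg; origin at the centre of its underside; may be absent. Starts lying in the pine casting frame (inside 332 x 178 mm, rim 22 mm and inner floor 4 mm above the bench).
- place_white: Place for the white tile on the router's bed, with white end blocks. Locators 7 mm high enclose 93.5 (x) x 53.5 (y) mm, 110 mm long outside, with a 52 mm gap at the middle of each long side for the fingers. Places are 88 mm apart along y. Origin at its centre on the bed.
- beaker: Bystander: glass beaker 72 mm diameter, 95 mm tall; origin in its underside. Leave alone.
- tape: Bystander: roll of masking tape lying flat, 90 mm diameter, 24 mm tall; origin in its underside. Leave alone.
- spatula: Bystander: spatula 190 mm long; origin in its underside. Leave alone.
- release: Bystander: white bottle of release agent, 56 mm diameter, 150 mm tall; origin in its underside. Leave alone.
- pigment: Bystander: amber jar 60 mm diameter, 75 mm tall; origin in its underside. Leave alone.
- mixcup: Bystander: white mixing cup 80 mm diameter, 70 mm tall; origin in its underside. Leave alone.
Not all that is in view belongs to the job. Of the things that look like the tile_white, take the one that is farthest to the robot's left at the start.

How it is judged:
By the outcome, as a careful person would: the job done as asked, in the order asked, and still so for the second after the job is handed in, with the robot touching nothing.
Of tile_brown, tile_grey, tile_white only 2 to 3 are there at a start; the rules pass over those that are not, and their reading is None.
At some moment in a run one of tile_brown, tile_grey, tile_white may be knocked a few centimetres aside while the robot is not near it.
It also fails if it takes over 210 s, if anything falls off the work surface, if the arm or the gripper's body presses on something with over 40 N, if the wrist force passes 120 N, or if a joint passes its speed limit or range.

## Robot

A 6-joint arm with a two-finger parallel gripper is mounted at the origin on the work surface. World frame = base frame: x ahead of the robot, y to its left, z up, the work surface at z = 0. Lengths are in m, angles in rad, forces in N, time in s.
With the tool pointing down it reaches from about 0.325 to 0.775 m from the base axis. Payload 5.5 kg.
Tool frame: the origin (TCP) lies on the centre line of the jaws, within the pads' length; the fingertips stand 11 mm ahead of it and the grasp point (between the pads) lies 8 mm behind it; z points along the fingers, y is the line along which they close (so a half turn about z gives the same grasp; the last joint's range is limited). The gripper opens to 88 mm and grips with 3 to 60 N. Pads are 20 mm wide; open, the fingers measure 115 mm over their backs; the gripper's body (75 mm by 178 mm) begins 61 mm behind the grasp point.
Start: joints at [-1.184, 0.091, 1.231, -0, 1.82, -0.057], TCP at [0.258, -0.542, 0.234] pointing down, gripper open.
Joint ranges: [-2.87, 2.87], [-0.86, 2.18], [0.17, 2.46], [-1.51, 4.65], [0.06, 2.69], [-2.65, 2.65]. Speed limits (rad/s): [2.57, 2.57, 3.01, 3.14, 3.14, 3.14].

## Interface

Orientations are given as a unit quaternion [w, x, y, z].
In Python, from plant import ctrl, move_gripper, planner, cams, workorder gives the robot as it stands. Calls block until the motion is done:
- ctrl.reach(position, orientation): joint-space move of the TCP to a pose.
- ctrl.move_straight(position, max_speed=0.15, frame=None, guard=None): straight line of the TCP; frame=None keeps the orientation; max_speed is the mean speed in m/s. With guard (N) it stops when the force on the tool has changed by that much, and returns True; else False.
- ctrl.movej(angles): joint-space move.
- move_gripper(opening, strength=None): opening from 0.0 (shut) to 1.0 (fully open); strength is the grip in N (None keeps the last); returns when the fingers have stopped.
- ctrl.sleep(seconds).
- planner.solve_ik(position, orientation): joint angles nearest the present ones, or None.
- ctrl.state(): the state.
- cams.get_image(name): name is "side" or "top"; returns a dict with "img" (384x512x3 uint8, red, green, blue), "z_map" (384x512 float32, m along the optical axis (not along the pixel's ray), 0 where there is no reading), "camera_matrix" (3x3 intrinsics, pixels), "rvec" (rotation vector, rad) and "tvec" (3), from world to camera coordinates, as OpenCV has them. Camera axes: x right, y down, z forward; pixel columns grow to the right and rows downward; lengths in m; the calibration is good to about 2 mm. A picture is of the moment at which its call begins.
A pose or a line that the arm cannot do raises ctrl.IKError and nothing moves.
- workorder.close_job(): hands the job in; it is judged then, once.
Trained networks look in a picture, given as the dict that the camera call returned (one of the last four; its "shot" number tells which), for a name from the list of things; names that differ only in an ending like _2 or _b are one class to them, and where a whole thing is asked for, a point or a joint stands for the part that bears it (a point fixed in the world has none). Each returns a list of dicts, best first, with "p" (0 to 1); they miss things now and then, are a little off and sometimes report something else, mostly with a low value. They report only what shows in the picture. A call takes as long as a camera call. They do not tell look-alikes from the thing itself.
- cams.boxes_of(name, picture): "extent" ([left, top, width, height] in pixels, round what is visible of it).
- cams.trace(name, picture): "mask" (384x512 bool, what is visible of it) and "extent" ([left, top, width, height] in pixels, round what is visible of it).
- cams.place_of(name, picture): "xy" ([column, row] in pixels: a listed point, or the origin of a listed thing).
The state is a dict: "clock": time; "joint_positions": joint angles; "joint_velocities": joint speeds; "tau": joint torques, N m; "tool_pos": TCP position; "tool_rot": TCP orientation; "force": force on the tool from outside, world axes, zero at the start; "torque": the same for the moment, N m; "gripper_width": opening from 0.0 (shut) to 1.0 (fully open); "grip_force": force on a finger pad.
Only numpy, scipy, OpenCV 4.12 (cv2) and the standard library are available. Lean on these libraries where they do the work, as an engineer would, in place of code of your own. Each camera call takes 0.05 s, during which the arm holds its last target. There are 200 camera calls.

## Working session

There is one attempt and no reset: what is moved stays moved. The work goes in short steps, each a Python script; the robot and the scene stay as the last script left them, time stands still between calls to the robot, and variables do not carry over. Pictures are saved under pics/ and viewed, at most 14 in all, crops included, and the job is handed in when it is done.

```bash
ls; mkdir -p pics; cat > h.py <<'E'
import numpy as np, cv2
from plant import ctrl, move_gripper, planner, cams, workorder
def RT(im): return cv2.Rodrigues(np.array(im["rvec"],float))[0], np.array(im["tvec"],float).ravel()
def save(im,name,box=None,s=1):
    a=cv2.cvtColor(im["img"],cv2.COLOR_RGB2BGR)
    if box: l,t,w,h=box; a=a[t:t+h,l:l+w]
    cv2.imwrite("pics/"+name,cv2.resize(a,None,fx=s,fy=s,interpolation=cv2.INTER_CUBIC))
def ray(im,uv):
    R,t=RT(im);K=np.array(im["camera_matrix"]);d=R.T@np.linalg.solve(K,[uv[0],uv[1],1.]);return -R.T@t,d
def onz(im,uv,z):
    c,d=ray(im,uv);return c+d*(z-c[2])/d[2]
def cloud(im):
    R,t=RT(im);K=np.array(im["camera_matrix"]);z=im["z_map"];v,u=np.mgrid[:z.shape[0],:z.shape[1]]
    p=np.stack([(u-K[0,2])/K[0,0]*z,(v-K[1,2])/K[1,1]*z,z],-1)
    return (p-t)@R, z>0
def proj(im,P):
    R,t=RT(im);return cv2.projectPoints(np.array(P,float).reshape(-1,3),np.array(im["rvec"],float),t,np.array(im["camera_matrix"],float),None)[0].reshape(-1,2)
E
python3 - <<'E'
from h import *
s=cams.get_image("side");t=cams.get_image("top")
save(s,"s0.png",s=1.5);save(t,"t0.png",s=1.5)
for n,i in(("s",s),("t",t)):
    c,d=ray(i,(256,192));print(n,c.round(3),d.round(3),np.array(i["camera_matrix"])[0,0])
for n in "tile_brown tile_grey tile_white place_brown place_grey place_white gauge stand door router pin_low pin_top latch knuckle_low knuckle_top door_edge gauge_tip".split():
    for c,i in(("t",t),("s",s)):
        r=cams.place_of(n,i); print(n,c,[(np.round(x["xy"]).tolist(),round(x["p"],2)) for x in r[:4]])
E
```

```text
pics
s [ 0.272 -1.272  0.955] [ 0.178  0.767 -0.616] 461.82669982284415
t [ 0.222 -0.194  1.4  ] [ 0.216  0.003 -0.977] 407.04221472969135
tile_brown t [([306.0, 198.0], 0.88)]
tile_brown s [([264.0, 250.0], 0.71)]
tile_grey t [([304.0, 170.0], 0.94), ([228.0, 149.0], 0.43)]
tile_grey s [([294.0, 246.0], 0.81)]
tile_white t [([297.0, 231.0], 0.95), ([396.0, 212.0], 0.72), ([228.0, 149.0], 0.63), ([324.0, 284.0], 0.52)]
tile_white s [([160.0, 284.0], 0.9), ([271.0, 350.0], 0.82), ([218.0, 246.0], 0.65), ([299.0, 180.0], 0.41)]
place_brown t [([139.0, 169.0], 0.76), ([138.0, 192.0], 0.7), ([137.0, 194.0], 0.62)]
place_brown s [([259.0, 133.0], 0.73)]
place_grey t [([139.0, 168.0], 0.74), ([134.0, 220.0], 0.58), ([352.0, 193.0], 0.55)]
place_grey s [([215.0, 139.0], 0.4)]
place_white t [([136.0, 194.0], 0.85), ([245.0, 213.0], 0.44)]
place_white s [([264.0, 202.0], 0.71), ([239.0, 134.0], 0.58)]
gauge t [([224.0, 146.0], 0.78)]
gauge s [([297.0, 181.0], 0.82)]
stand t [([226.0, 149.0], 0.93), ([211.0, 218.0], 0.41)]
stand s [([300.0, 185.0], 0.8)]
door t [([246.0, 188.0], 0.57), ([135.0
[... 187 characters left out ...]
.0], 0.7)]
pin_low s [([213.0, 154.0], 0.6), ([217.0, 139.0], 0.46), ([220.0, 250.0], 0.23)]
pin_top t [([172.0, 218.0], 0.87), ([136.0, 218.0], 0.34)]
pin_top s [([212.0, 135.0], 0.76)]
latch t [([177.0, 160.0], 0.62)]
latch s [([270.0, 148.0], 0.71), ([223.0, 189.0], 0.7), ([236.0, 134.0], 0.41)]
knuckle_low t [([248.0, 213.0], 0.54)]
knuckle_low s [([231.0, 209.0], 0.92), ([238.0, 136.0], 0.66)]
knuckle_top t [([247.0, 211.0], 0.62), ([297.0, 234.0], 0.62), ([136.0, 219.0], 0.2)]
knuckle_top s [([231.0, 188.0], 0.86)]
door_edge t [([241.0, 158.0], 0.64), ([139.0, 171.0], 0.54), ([250.0, 211.0], 0.27)]
door_edge s [([293.0, 194.0], 0.96)]
gauge_tip t []
gauge_tip s [([224.0, 187.0], 0.57)]
```

View pics/s0.png

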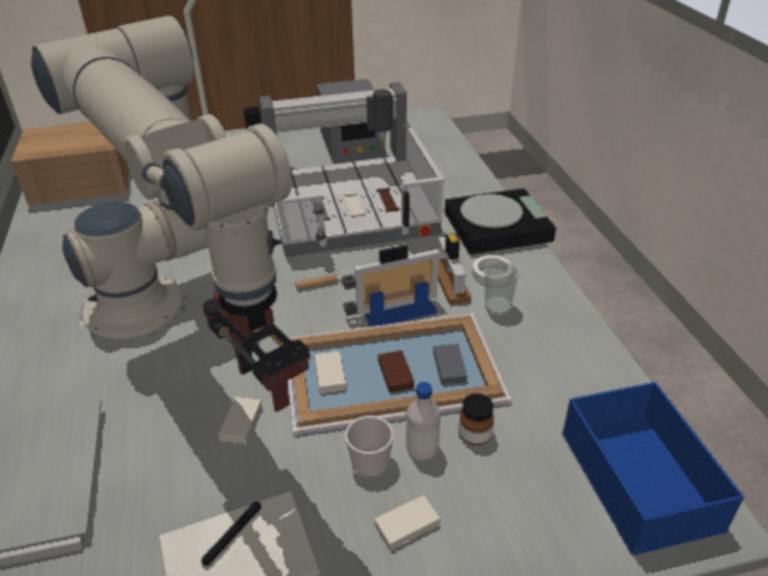

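View pics/t0.png

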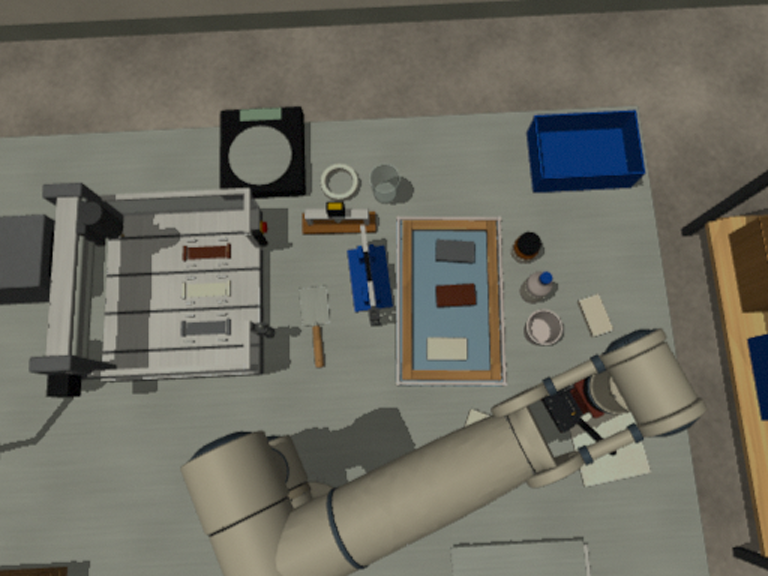

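Side view: the pine frame holds white (330,372), brown (396,370) and grey (450,362) tiles, in 1.5x pixels. Other white blocks lie at (240,418) and (408,522). In the top view the white candidates are at (447,348) in the frame, (595,315) by the cup, and (478,415) half under the arm. The leftmost (+y) is the one in the frame. The places on the bed are brown (207,252), white (206,290) and grey (206,327). Hinge pins are near (262,328) and the door is in the blue rack at (370,265).

```bash
cat >> h.py <<'E'
def rect(P):
    (c,(w,h),a)=cv2.minAreaRect((P[:,:2]*1000).astype(np.float32)); 
    if w<h: w,h,a=h,w,a+90
    return np.array(c)/1000,w,h,(a+90)%180-90
def tilefit(im,n,sel=0):
    "returns centre, size, yaw(deg) of long axis, top z from mask"
    out=[];P,ok=cloud(im)
    for r in cams.trace(n,im)[:4]:
        m=r["mask"]&ok; Q=P[m]
        if len(Q)<30: continue
        zt=np.percentile(Q[:,2],80); Q=Q[abs(Q[:,2]-zt)<.006]
        c,w,h,a=rect(Q); out.append((r["p"],c.round(4),Q[:,:2].mean(0).round(4),round(w,1),round(h,1),round(a,1),round(float(np.median(Q[:,2])),4),len(Q)))
    return out
E
python3 - <<'E'
from h import *
s=cams.get_image("side");t=cams.get_image("top")
for n in "tile_brown tile_grey tile_white place_brown place_grey place_white gauge stand door".split():
    for c,i in(("t",t),("s",s)):
        for o in tilefit(i,n): print(n,c,*o)
save(t,"r1.png",(50,110,220,150),3.6);save(s,"r2.png",(160,40,170,190),3.1)
P,ok=cloud(t)
for uv in ((300,100),(300,300),(130,185),(110,200)): print(uv,P[uv[1],uv[0]].round(4))
P,ok=cloud(s)
for uv in ((150,230),(330,240)): print(uv,P[uv[1],uv[0]].round(4))
E
```

```text
tile_brown t 0.96 [ 0.5014 -0.352 ] [ 0.5011 -0.3513] 87.4 50.2 89.5 0.0237 324
tile_brown t 0.65 [ 0.6882 -0.0924] [ 0.6868 -0.0879] 41.0 16.4 -65.5 0.1025 14
tile_brown t 0.37 [0.6269 0.2135] [0.6252 0.211 ] 104.8 41.2 78.3 0.0457 226
tile_brown s 0.92 [ 0.5031 -0.3547] [ 0.5025 -0.3576] 91.8 50.4 -89.5 0.024 395
tile_grey t 0.74 [ 0.6067 -0.357 ] [ 0.6065 -0.3569] 88.6 50.3 83.2 0.0236 317
tile_grey s 0.68 [ 0.6081 -0.361 ] [ 0.608  -0.3637] 92.6 50.6 84.1 0.0239 388
tile_grey s 0.37 [ 0.5565 -0.1563] [ 0.5549 -0.1603] 177.6 19.0 5.6 0.1225 176
tile_white t 0.93 [ 0.3799 -0.3212] [ 0.3798 -0.3218] 88.7 48.7 87.1 0.0239 352
tile_white t 0.92 [ 0.4384 -0.6683] [ 0.4384 -0.6689] 88.8 52.0 13.9 0.0199 340
tile_white t 0.69 [ 0.5017 -0.3509] [ 0.5013 -0.3503] 89.8 50.2 90.0 0.0237 335
tile_white t 0.5 [ 0.2271 -0.3708] [ 0.2245 -0.3729] 47.9 24.8 -69.9 0.0203 66
tile_white s 0.71 [ 0.204 -0.4  ] [ 0.2041 -0.4024] 93.0 52.6 66.2 0.0195 503
tile_white s 0.67 [ 0.3805 -0.3255] [ 0.3802 -0.3284] 95.1 50.0 86.5 0.0239 398
place_brown t 0.76 [0.6185 0.2135] [0.6249 0.2126] 109.0 60.7 -77.0 0
[... 967 characters left out ...]
 0.7683 -0.2042] 73.3 65.3 70.5 0.0853 142
stand t 0.73 [ 0.6922 -0.0867] [ 0.6838 -0.086 ] 172.4 49.7 89.2 0.0174 339
stand t 0.71 [0.5159 0.4109] [0.465  0.4187] 421.7 124.4 3.1 0.2266 503
stand t 0.5 [ 0.4994 -0.5242] [ 0.4993 -0.5238] 34.8 18.4 33.3 0.1149 29
stand s 0.51 [ 0.6907 -0.1057] [ 0.6863 -0.1231] 146.9 47.6 -88.6 0.0182 210
door t 0.72 [ 0.6119 -0.1501] [ 0.6169 -0.1501] 52.9 7.3 2.3 0.1304 26
door s 0.6 [ 0.5566 -0.1563] [ 0.5558 -0.1604] 177.6 19.0 5.6 0.1224 172
(300, 100) [ 0.8721 -0.3692 -0.0019]
(300, 300) [ 0.1824 -0.2674  0.5635]
(130, 185) [0.5698 0.2423 0.0404]
(110, 200) [0.5188 0.3065 0.049 ]
(150, 230) [ 0.1896 -0.1802 -0.003 ]
(330, 240) [ 0.7059 -0.3587 -0.0026]
```

View pics/r1.png

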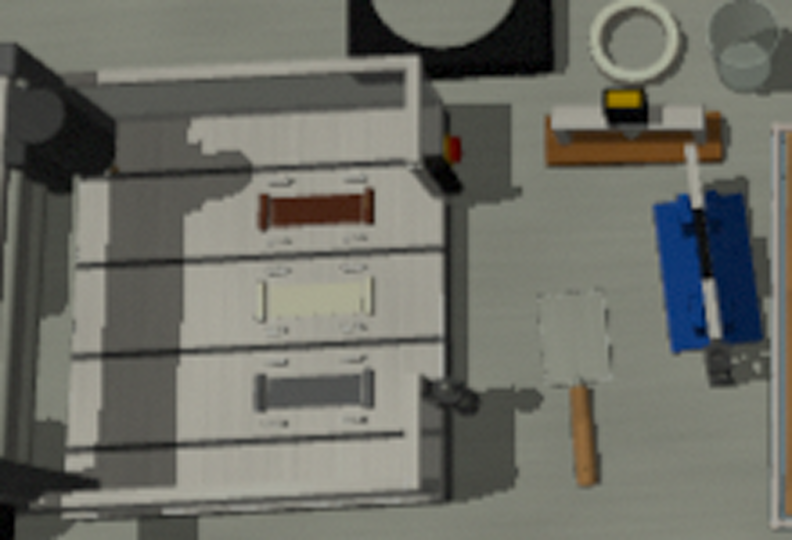

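View pics/r2.png

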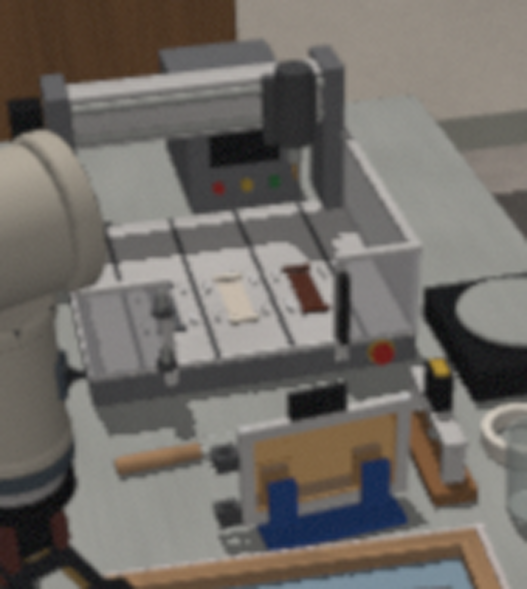

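Both crops agree: the brown place is at top-view crop (317,210), white at (317,299) and grey at (315,391). The hinge pins are at (450,393), the latch is by the black stop at (437,178), and the gauge on its stand is at (630,120).

```bash
python3 - <<'E'
from h import *
t=cams.get_image("top");s=cams.get_image("side")
def meas(im,guess,lab,z=0.0475):
    # coloured pad+blocks: Lab distance from target seed colour
    lab_im=cv2.cvtColor(im["img"],cv2.COLOR_RGB2LAB).astype(float)
    u,v=proj(im,guess)[0]; P,ok=cloud(im)
    seed=np.median(lab_im[int(v)-1:int(v)+2,int(u)-3:int(u)+4].reshape(-1,3),0)
    d=np.linalg.norm((lab_im-seed)*[1 if lab!='w' else .5,1.5,1.5],axis=2)
    near=np.hypot(P[...,0]-guess[0],P[...,1]-guess[1])<.075
    m=((d<(28 if lab!='w' else 9))&near).astype(np.uint8)
    k,L,st,ce=cv2.connectedComponentsWithStats(m); 
    l=L[int(round(v)),int(round(u))]
    ys,xs=np.nonzero(L==l); Q=np.array([onz(im,(a,b),z) for a,b in zip(xs,ys)])
    c,w,h,a=rect(Q); return c.round(4),Q[:,:2].mean(0).round(4),round(w),round(h),round(a,1),len(Q)
for c,i in(("t",t),("s",s)):
    for n,g in (("b",(.627,.2135,.048)),("w",(.541,.2145,.048)),("g",(.453,.2185,.048))):
        try: print(c,n,*meas(i,g,n))
        except Exception as e: print(c,n,repr(e))
# guard rim / other router features from cloud, top view
P,ok=cloud(t)
m=ok&(abs(P[...,2]-.158)<.006)&(P[...,1]>0)&(P[...,1]<.33)
Q=P[m];print(len(Q))
for nm,sel in (("far guard",Q[(Q[:,0]>.7)]),("near guard",Q[Q[:,0]<.38]),("front",Q[(Q[:,1]<.12)])):
    if len(sel)>5:
        vx,vy,x0,y0=cv2.fitLine((sel[:,:2]).astype(np.float32),cv2.DIST_HUBER,0,.001,.001).ravel();print(nm,len(sel),np.degrees(np.arctan2(vy,vx)).round(2),(x0,y0),sel[:,:2].min(0).round(3),sel[:,:2].max(0).round(3))
for n in("pin_low","pin_top","latch"):
    for c,i in(("t",t),("s",s)):
        r=cams.place_of(n,i)
        if r: print(n,c,r[0]["xy"],r[0]["p"],onz(i,r[0]["xy"],{"pin_low":.068,"pin_top":.138,"latch":.1}[n]).round(4))
E
```

```text
t b [0.6281 0.2151] [0.6279 0.2139] 107 32 -89.8 218
t w [0.5415 0.2108] [0.5401 0.2111] 93 39 89.2 263
t g [0.4525 0.2148] [0.4518 0.2151] 108 31 88.9 273
s b [0.6297 0.2126] [0.6289 0.2098] 110 27 89.7 93
s w [0.5416 0.2085] [0.5413 0.2086] 82 35 -87.8 105
s g [0.5494 0.6107] [0.5775 0.0724] 3504 2801 -17.4 196572
865
far guard 318 89.28 (np.float32(0.7273456), np.float32(0.22311854)) [0.7   0.091] [0.735 0.329]
near guard 358 -89.65 (np.float32(0.35128877), np.float32(0.20534897)) [0.107 0.001] [0.38 0.33]
front 331 0.12 (np.float32(0.4628691), np.float32(0.09814651)) [0.107 0.001] [0.733 0.12 ]
pin_low t [179.0, 221.2] 0.73 [0.431  0.0697 0.068 ]
pin_low s [215.2, 149.5] 0.64 [0.4463 0.1069 0.068 ]
pin_top t [172.4, 219.7] 0.77 [0.4259 0.0765 0.138 ]
pin_top s [210.1, 135.8] 0.61 [0.4302 0.0879 0.138 ]
latch t [176.2, 159.3] 0.81 [0.6346 0.0707 0.1   ]
latch s [266.3, 145.2] 0.7 [0.6155 0.0383 0.1   ]
```

```bash
cat >> h.py <<'E'
from scipy.spatial.transform import Rotation as Ro
def q(a):
    "tool down, closing line along angle a (rad)"
    y=np.array([np.cos(a),np.sin(a),0]);z=np.array([0,0,-1.]);M=np.stack([np.cross(y,z),y,z],1)
    x=Ro.from_matrix(M).as_quat();return np.array([x[3],x[0],x[1],x[2]])
def bestq(p,a):
    c=[]
    for k in (0,np.pi):
        j=planner.solve_ik(list(p),q(a+k).tolist())
        if j is not None: c.append((abs(j[5]),a+k))
    return min(c)[1]
def st(): return ctrl.state()
def tell(m=""):
    x=st();print(m,"t",round(x["clock"],1),"tcp",np.round(x["tool_pos"],4),"F",np.round(x["force"],1),"w",round(x["gripper_width"],3),"gf",np.round(x["grip_force"],1))
def line(p,v=.15,guard=None,frame=None): return ctrl.move_straight(list(map(float,p)),max_speed=v,guard=guard,frame=frame)
def reach(p,a): ctrl.reach(list(map(float,p)),q(a).tolist())
E
python3 - <<'E'
from h import *
t=cams.get_image("top"); save(t,"w1.png",(255,135,120,125),4)
P,ok=cloud(t); Q=P[ok&(abs(P[...,2]-.022)<.004)]
for y in(-.40,-.32,-.28):
    r=Q[(abs(Q[:,1]-y)<.006)];xs=np.sort(r[:,0]);xs=xs[(xs>.25)&(xs<.42)];print(y,xs.round(3))
E
```

```text
-0.4 [0.305 0.305 0.309 0.309 0.312 0.312 0.312 0.315 0.315 0.315 0.319 0.319
 0.319 0.319 0.322 0.322 0.322 0.325 0.325 0.326 0.326]
-0.32 [0.309 0.31  0.31  0.313 0.313 0.316 0.32  0.322 0.323 0.323 0.326 0.326
 0.326 0.329 0.33  0.33  0.33  0.356 0.357 0.36  0.36  0.363 0.363 0.363
 0.366 0.366 0.367 0.37  0.37  0.373 0.373 0.374 0.377 0.377 0.38  0.38
 0.381 0.381 0.383 0.384 0.387 0.387 0.387 0.388 0.39  0.39  0.394 0.394
 0.394 0.394 0.398 0.398 0.4   0.401 0.401 0.401 0.404 0.404 0.404]
-0.28 [0.311 0.312 0.315 0.315 0.318 0.318 0.322 0.325 0.325 0.328 0.328 0.332
 0.332 0.332 0.358 0.359 0.359 0.359 0.361 0.362 0.365 0.365 0.366 0.368
 0.369 0.369 0.372 0.372 0.376 0.376 0.379 0.379 0.382 0.383 0.383 0.386
 0.386 0.386 0.389 0.389 0.39  0.393 0.396 0.399 0.399 0.4   0.402 0.403
 0.406]
```

View pics/w1.png

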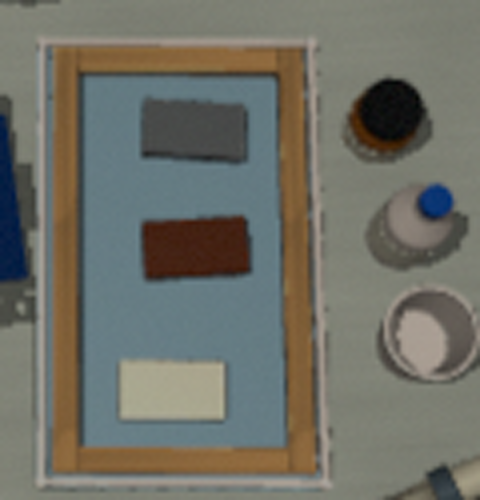

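White look-alikes (top view, full pixels): (297,231) in the frame, (396,212) beside the cup, and (318,277) under the arm. I take (297,231), which has the largest +y (-0.32 against -0.67 and -0.37) and lies in the frame. The crop confirms it: white at (172,390), brown (197,247), grey (195,130).

```bash
cat >> h.py <<'E'
ZT=.27; RA=np.radians(-.2)   # travel height, closing angle in router
PLACE=dict(brown=(.628,.2145),white=(.540,.2148),grey=(.4522,.2152))
def pick(x,y,long_deg,op=.8,zb=.004):
    a=bestq((x,y,.1),np.radians(long_deg-90)); move_gripper(op)
    reach((x,y,.12),a); line((x,y,zb+.017),.12,guard=15); tell("at tile")
    move_gripper(0,20); tell("gripped"); line((x,y,ZT),.25)
def lower(x,y,z0=.062):
    "try to seat; True if fully down"
    line((x,y,z0+.012),.12,guard=12); hit=line((x,y,z0-.001),.03,guard=5)
    z=st()["tool_pos"][2]; return z<z0+.003
def place(c,dx=0,dy=0):
    x,y=PLACE[c]; x+=dx;y+=dy; a=bestq((x,y,.1),RA); reach((x,y,ZT),a); line((x,y,.10),.2,guard=15)
    for ox,oy in [(0,0),(0,2),(0,-2),(2,0),(-2,0),(2,2),(-2,-2),(2,-2),(-2,2),(0,4),(0,-4)]:
        ok=lower(x+ox/1000,y+oy/1000); tell(f"try {ox},{oy} {ok}")
        if ok: break
        line((x+ox/1000,y+oy/1000,.073),.1)
    return ok
def let_go():
    move_gripper(.72); p=st()["tool_pos"]; line((p[0],p[1],.10),.15); line((p[0],p[1],ZT),.3)
E
python3 - <<'E'
from h import *
pick(.3799,-.3215,87,.69)
ok=place("white"); print(ok)
if ok:
    let_go(); tell()
t=cams.get_image("top");save(t,"p1.png",(80,120,120,120),4)
for n in("tile_white","tile_brown","tile_grey"):print(n,tilefit(t,n)[:3])
s=cams.get_image("side");save(s,"p1s.png",(160,60,140,130),4)
E
```

```text
at tile t 5.9 tcp [ 0.3803 -0.322   0.022 ] F [0.6 0.1 0.5] w 0.688 gf 0.0
gripped t 6.2 tcp [ 0.3805 -0.322   0.0221] F [ 1.7 -0.6  3.5] w 0.571 gf 20.0
try 0,0 True t 11.2 tcp [0.5403 0.2149 0.0627] F [0.3 0.3 3.6] w 0.568 gf 20.0
True
 t 12.8 tcp [0.539  0.2145 0.2674] F [-0.9  0.4 -0. ] w 0.724 gf 0.0
tile_white [(0.96, array([ 0.4386, -0.6685]), array([ 0.4381, -0.6685]), 89.6, 52.2, 15.4, 0.02, 348), (0.83, array([0.5381, 0.2141]), array([0.5379, 0.214 ]), 89.4, 50.2, 89.1, 0.0642, 359), (0.63, array([ 0.2036, -0.3969]), array([ 0.2032, -0.3977]), 88.2, 50.0, 66.7, 0.02, 375)]
tile_brown [(0.75, array([ 0.5015, -0.3509]), array([ 0.5014, -0.3507]), 89.7, 50.6, -89.8, 0.0235, 337)]
tile_grey [(0.9, array([ 0.6072, -0.3569]), array([ 0.6068, -0.3573]), 88.5, 49.9, 83.2, 0.0242, 302)]
```

```bash
python3 - <<'E'
from h import *
for n,(x,y,a) in dict(brown=(.5014,-.3513,90),grey=(.6067,-.3572,83.3)).items():
    t=cams.get_image("top"); f=[o for o in tilefit(t,"tile_"+n) if abs(o[1][1]+.35)<.1 and abs(o[-2]-.024)<.004 and np.hypot(*(o[1]-[x,y]))<.05]
    print(n,f[:1])
    if f: x,y=f[0][1]; a=f[0][5]
    pick(x,y,a,.75); ok=place(n); print(n,ok)
    if not ok: break
    let_go()
tell()
t=cams.get_image("top");s=cams.get_image("side")
for n in("tile_white","tile_brown","tile_grey"):
    print(n,[o for o in tilefit(t,n) if o[1][1]>0],[o for o in tilefit(s,n) if o[1][1]>0])
for n in ("gauge","stand"):
    r=cams.trace(n,t)[0]; P,ok=cloud(t); Q=P[r["mask"]&ok]; print(n,r["extent"],np.histogram(Q[:,2],np.arange(0,.14,.01))[0])
    for lo,hi in((.012,.024),(.06,.075),(.1,.125)):
        k=Q[(Q[:,2]>lo)&(Q[:,2]<hi)]
        if len(k)>8: print(lo,rect(k),len(k),k[:,2].mean())
save(t,"p2.png",(90,100,180,130),4)
E
```

```text
brown [(0.83, array([ 0.5005, -0.3507]), array([ 0.5009, -0.3496]), 89.9, 49.8, 87.5, 0.0234, 309)]
at tile t 16.5 tcp [ 0.5011 -0.3511  0.0221] F [ 0.3 -0.5  0.2] w 0.749 gf 0.0
gripped t 16.9 tcp [ 0.5013 -0.3511  0.0222] F [1.5 0.5 4.1] w 0.572 gf 19.8
try 0,0 True t 21.9 tcp [0.6285 0.2147 0.0628] F [-0.  -0.7  3.7] w 0.568 gf 19.9
brown True
grey []
at tile t 26.9 tcp [ 0.6073 -0.3575  0.0223] F [ 0.4 -0.6  0.6] w 0.75 gf 0.0
gripped t 27.3 tcp [ 0.6076 -0.3575  0.0223] F [ 2.1 -0.1  3.3] w 0.571 gf 20.0
try 0,0 True t 32.4 tcp [0.4525 0.2154 0.063 ] F [ 0.6 -1.3  3.3] w 0.564 gf 20.0
grey True
 t 34.0 tcp [0.4513 0.2148 0.2676] F [-0.1 -0.9 -0.2] w 0.722 gf 0.0
tile_white [(0.6, array([0.5381, 0.2145]), array([0.5377, 0.2133]), 89.4, 50.5, 89.5, 0.064, 376)] [(0.77, array([0.5381, 0.2118]), array([0.5382, 0.2086]), 94.4, 49.0, 89.5, 0.0649, 169)]
tile_brown [(0.57, array([0.6244, 0.2127]), array([0.6238, 0.2117]), 88.6, 47.7, -89.7, 0.0641, 307)] [(0.48, array([0.6272, 0.2114]), array([0.6264, 0.209 ]), 95.0, 51.0, -88.8, 0.0649, 167)]
tile_grey [(0.65, array([0.4503, 0.2131]),
[... 171 characters left out ...]
119]), array([0.4685, 0.2061]), 91.5, 19.0, 83.7, 0.0641, 57), (0.16, array([0.5153, 0.4075]), array([0.5192, 0.4075]), 422.5, 77.7, -7.4, 0.1899, 340)]
gauge [204.1, 135.0, 41.0, 15.2] [  0   1   5   9   9   9 181  80  12  18  14  68   4   0]
0.06 (array([ 0.69704474, -0.08756287]), 145.21237182617188, 27.49309539794922, 86.75557708740234) 253 0.06812611057487859
0.1 (array([ 0.69526843, -0.0869917 ]), 37.2377815246582, 21.86766242980957, 89.77730560302734) 86 0.1137720819375462
stand [201.6, 141.9, 50.4, 15.0] [ 28 312  68   2   0   0   0   0   0   0   0   0   0   0]
0.012 (array([ 0.69054895, -0.08670908]), 172.56565856933594, 45.405052185058594, 89.6962661743164) 357 0.017234843331150433
```

View pics/p2.png

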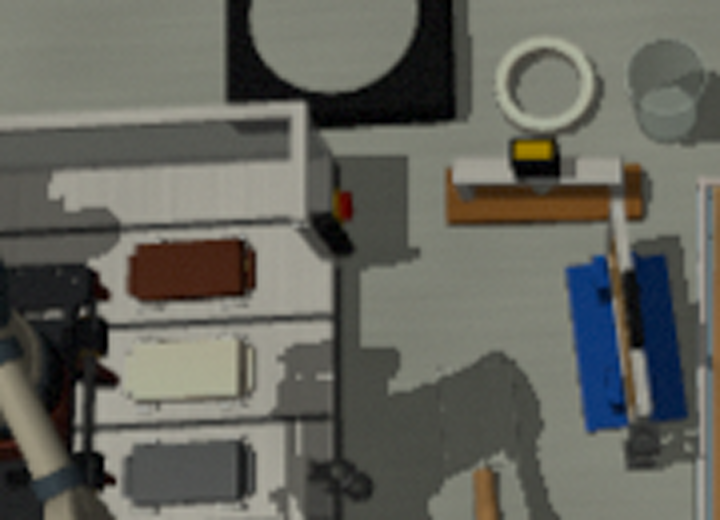

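All three tiles lie in their places, brown (190,270), white (190,368), grey (187,470), with tops at z ≈ 0.064-0.065, so seated. The gauge is still on its stand at (540,165). Next is the gauge.

```bash
cat >> h.py <<'E'
def tiles_ok():
    res={}
    t=cams.get_image("top");s=cams.get_image("side")
    for n in PLACE:
        g=[]
        for im in(t,s):
            for o in tilefit(im,"tile_"+n):
                if np.hypot(*(o[1]-PLACE[n]))<.045 and o[-1]>100: g.append((o[1].round(4).tolist(),o[5],o[6]))
        res[n]=g
    return res
def check(n):
    x,y=PLACE[n];a=bestq((x,y,.2),RA);p=st()["tool_pos"];reach((x,y,.29),a);line((x,y,.135),.2,guard=10)
    hit=line((x,y,.114),.02,guard=4); tell(f"standing {n} hit={hit}")
    ok=abs(st()["tool_pos"][2]-.1175)<.005
    move_gripper(.5);ctrl.sleep(.8);move_gripper(0,20);tell("regrip");line((x,y,.29),.25);return ok
E
python3 - <<'E'
from h import *
G=(.6965,-.0870); a=bestq((*G,.2),RA)
reach((*G,.20),a); print({k:v for k,v in tiles_ok().items()})
move_gripper(.55); hit=line((*G,.090),.12,guard=10); tell(f"gauge {hit}")
move_gripper(0,20); tell("grip"); line((*G,.29),.2); tell("lift")
print(check("brown")); print(tiles_ok())
s=cams.get_image("side");save(s,"g1.png",(170,20,200,180),4)
E
```

```text
{'brown': [([0.6265, 0.2132], -88.0, 0.0643), ([0.6268, 0.2128], -88.9, 0.0647)], 'white': [([0.5383, 0.2144], 89.8, 0.0641), ([0.539, 0.2115], -89.9, 0.0647)], 'grey': [([0.4504, 0.2147], 89.5, 0.0645), ([0.4882, 0.1905], 82.3, 0.1915)]}
gauge False t 37.9 tcp [ 0.6971 -0.0871  0.0914] F [-0.7  0.5  0.7] w 0.552 gf 0.0
grip t 38.4 tcp [ 0.6968 -0.0871  0.0906] F [ 0.3 -0.1  1.5] w 0.272 gf 19.8
lift t 39.5 tcp [ 0.6962 -0.087   0.2879] F [ 0.1 -0.2 -4.4] w 0.271 gf 20.0
standing brown hit=True t 42.4 tcp [0.6282 0.2146 0.1176] F [1.  0.5 5.1] w 0.274 gf 20.0
regrip t 44.2 tcp [0.6274 0.2144 0.1155] F [1.2 0.  0. ] w 0.275 gf 20.0
True
{'brown': [([0.6257, 0.2132], -87.6, 0.0643), ([0.6265, 0.2108], -89.3, 0.0646)], 'white': [([0.5378, 0.2132], 90.0, 0.0643), ([0.5386, 0.2109], 88.6, 0.0648)], 'grey': [([0.4483, 0.205], 90.0, 0.0645)]}
```

```bash
python3 - <<'E'
from h import *
line((.60,-.02,.29),.3)
print(tiles_ok())
t=cams.get_image("top");save(t,"g2.png",(90,120,140,120),4)
E
```

```text
{'brown': [([0.6246, 0.2374], 0.8, 0.0642), ([0.6273, 0.2121], -89.5, 0.0651)], 'white': [([0.537, 0.2312], -88.8, 0.0644), ([0.5393, 0.2075], 89.1, 0.065)], 'grey': [([0.4499, 0.231], 88.2, 0.0642)]}
```

View pics/g2.png

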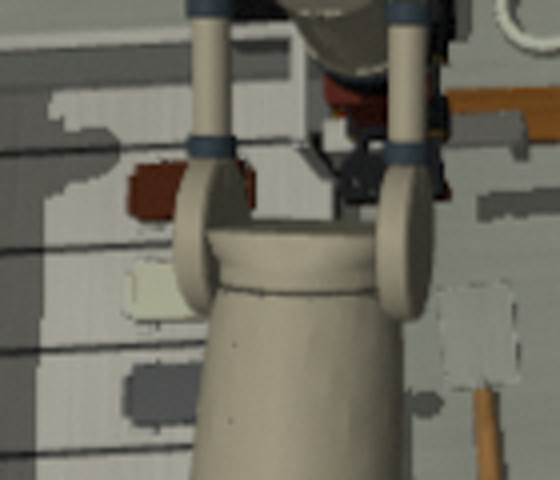

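The arm hides the right parts of the tiles. Their left ends line up at (128,190), (125,290) and (122,395), so nothing has moved.

```bash
sed -i 's/line((x,y,.135),.2,guard=10)/line((x,y,.128),.2,guard=10)/; s/hit=line((x,y,.114),.02,guard=4)/hit=line((x,y,.112),.010,guard=3)/; s/abs(st()\["tool_pos"\]\[2\]-.1175)<.005/abs(st()["tool_pos"][2]-.1165)<.006/' h.py
python3 - <<'E'
from h import *
print(check("grey"))
x,y=PLACE["grey"]
s=cams.get_image("side"); print([o for o in tilefit(s,"tile_white") if o[1][1]>0])
print(check("white"))
# back to the stand
G=(.6965,-.0870); a=bestq((*G,.2),RA); reach((*G,.29),a); print(tiles_ok())
save(cams.get_image("side"),"g3.png",(170,20,200,180),3)
E
```

```text
standing grey hit=True t 50.1 tcp [0.4523 0.2154 0.1154] F [-0.9  0.3  5.1] w 0.273 gf 20.0
regrip t 51.9 tcp [0.4515 0.2151 0.1137] F [ 0.8  0.3 -0.2] w 0.272 gf 20.0
True
[(0.48, array([0.5392, 0.2094]), array([0.5385, 0.2078]), 95.0, 50.0, -89.6, 0.0645, 172)]
standing white hit=True t 55.5 tcp [0.54   0.2148 0.1138] F [0.  0.7 5.7] w 0.271 gf 20.0
regrip t 57.3 tcp [0.5392 0.2145 0.1117] F [ 0.2 -0.5 -0.3] w 0.273 gf 20.0
True
{'brown': [([0.6262, 0.2136], -89.6, 0.0643), ([0.6257, 0.2112], -88.3, 0.065)], 'white': [([0.5379, 0.2144], 89.9, 0.0643), ([0.539, 0.2103], -89.2, 0.0648)], 'grey': [([0.4496, 0.2117], 89.3, 0.0645)]}
```

```bash
python3 - <<'E'
from h import *
G=(.6965,-.0870)
line((*G,.10),.2,guard=10); hit=line((*G,.081),.010,guard=3); tell(f"on stand {hit}")
move_gripper(.55); ctrl.sleep(.3); line((*G,.20),.15)
a=bestq((.55,-.35,.3),RA); reach((.5,-.45,.3),a)
t=cams.get_image("top");s=cams.get_image("side")
P,ok=cloud(t); r=cams.trace("gauge",t)[0]; Q=P[r["mask"]&ok]
for lo,hi in((.06,.075),(.1,.125)):
    k=Q[(Q[:,2]>lo)&(Q[:,2]<hi)]; print(rect(k),k[:,2].mean())
# door
for c,i in(("t",t),("s",s)):
    P,ok=cloud(i); r=cams.trace("door",i)[0]; m=r["mask"]&ok; Q=P[m]; print(c,r["p"],len(Q))
    for lo,hi in((.125,.137),(.137,.17),(.155,.17)):
        k=Q[(Q[:,2]>lo)&(Q[:,2]<hi)]
        if len(k)>5: print(lo,rect(k),k[:,2].mean().round(4),k[:,2].max().round(4),len(k))
    m=ok&(P[...,2]>.135)&(P[...,2]<.175)&(abs(P[...,0]-.56)<.06)&(abs(P[...,1]+.15)<.04); k=P[m]
    if len(k)>5: print("tab",rect(k),k.mean(0).round(4),k[:,2].max().round(4),len(k))
    for n in("knuckle_low","knuckle_top","door_edge","door"):
        o=cams.place_of(n,i); print(n,[(np.round(x["xy"],1).tolist(),round(x["p"],2)) for x in o[:2]])
for n,z in(("knuckle_low",.02),("knuckle_top",.09),("door_edge",.07),("pin_low",.068),("pin_top",.138),("latch",.1)):
    a=[(i,cams.place_of(n,i)) for i in(t,s)]
    if all(o for _,o in a):
        A=[];b=[]
        for i,o in a:
            c,d=ray(i,o[0]["xy"]); d/=np.linalg.norm(d); M=np.eye(3)-np.outer(d,d);A.append(M);b.append(M@c)
        X=np.linalg.lstsq(np.vstack(A),np.hstack(b),rcond=None)[0]; print("tri",n,X.round(4),[(round(o[0]["p"],2),onz(i,o[0]["xy"],z).round(4)) for i,o in a])
save(t,"d1.png",(160,120,120,100),5);save(s,"d1s.png",(190,90,130,140),4)
E
```

```text
on stand True t 62.4 tcp [ 0.6965 -0.0869  0.0847] F [-0.3  1.5  6.5] w 0.27 gf 20.0
(array([ 0.69286462, -0.08557158]), 141.95938110351562, 24.0772647857666, 89.26773071289062) 0.06855047216182658
(array([ 0.69257849, -0.08625105]), 38.99209213256836, 23.152538299560547, -87.88793683052063) 0.11364328967041144
t 0.64 451
0.125 (array([ 0.55310583, -0.16283871]), 171.49806213378906, 10.54141902923584, 4.889464378356934) 0.1293 0.1357 105
0.137 (array([ 0.5481568 , -0.16525526]), 59.448604583740234, 11.836063385009766, 4.34825325012207) 0.1565 0.1661 73
0.155 (array([ 0.5483609 , -0.16609076]), 59.16941833496094, 10.14294719696045, 4.341455459594727) 0.1591 0.1661 57
tab (array([ 0.5481568 , -0.16525526]), 59.448604583740234, 11.836063385009766, 4.34825325012207) [ 0.5456 -0.1655  0.1562] 0.1661 74
knuckle_low [([248.2, 214.8], 0.84), ([137.1, 218.9], 0.56)]
knuckle_top [([244.9, 160.1], 0.68), ([248.8, 209.4], 0.63)]
door_edge [([242.3, 160.8], 0.86), ([243.5, 185.8], 0.63)]
door [([243.6, 187.5], 0.83), ([175.2, 159.9], 0.51)]
s 0.75 1482
0.125 (array([ 0.55777643, -0.16426936]), 17
[... 438 characters left out ...]
5 57
knuckle_low [([230.2, 207.0], 0.91), ([234.2, 143.7], 0.64)]
knuckle_top [([230.8, 190.4], 0.89)]
door_edge [([293.4, 194.2], 0.65), ([235.1, 135.0], 0.39)]
door [([262.3, 202.2], 0.58)]
tri knuckle_low [ 0.4472 -0.1582  0.0173] [(0.84, array([ 0.4483, -0.1583,  0.02  ])), (0.91, array([ 0.4451, -0.1617,  0.02  ]))]
tri knuckle_top [ 0.5277 -0.1653  0.1177] [(0.68, array([ 0.6228, -0.1575,  0.09  ])), (0.89, array([ 0.4493, -0.1675,  0.09  ]))]
tri door_edge [ 0.6511 -0.1467  0.0157] [(0.86, array([ 0.6269, -0.148 ,  0.07  ])), (0.65, array([ 0.6367, -0.2098,  0.07  ]))]
tri pin_top [0.4381 0.0813 0.1438] [(0.69, array([0.443 , 0.0826, 0.138 ])), (0.63, array([0.4353, 0.0899, 0.138 ]))]
```

View pics/d1.png

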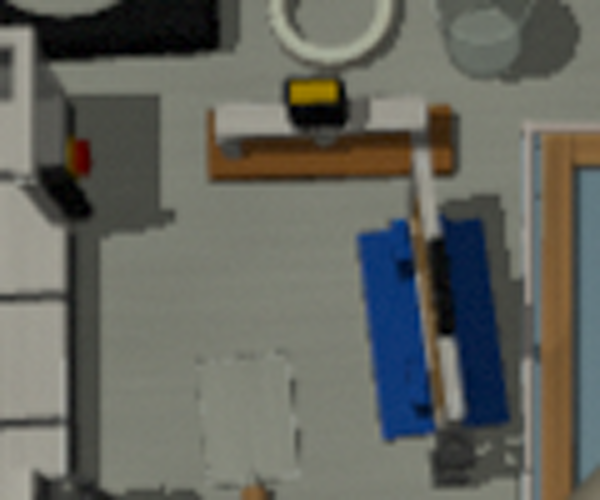

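View pics/d1s.png

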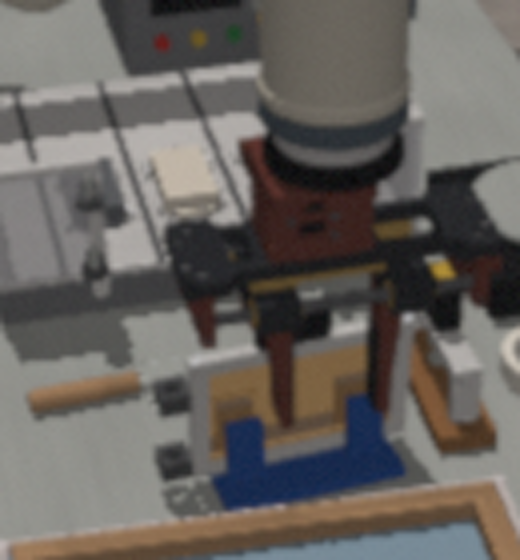

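The gauge stands on its stand at (320,115) in the top crop, with the door in the rack at (440,310). In the side crop the pins show at (95,190) and (97,255). Next I locate the pins, then grasp the door.

```bash
python3 - <<'E'
from h import *
t=cams.get_image("top");s=cams.get_image("side")
for c,i in(("t",t),("s",s)):
    P,ok=cloud(i); k=P[ok&(abs(P[...,0]-.432)<.04)&(P[...,1]>.035)&(P[...,1]<.092)&(P[...,2]>.055)]
    k=k[np.argsort(-k[:,2])]; print(c,len(k)); 
    for lo,hi in((.055,.072),(.072,.095),(.12,.145),(.145,.17)):
        q_=k[(k[:,2]>lo)&(k[:,2]<hi)]
        if len(q_): print(lo,len(q_),q_.mean(0).round(4),q_.min(0).round(4),q_.max(0).round(4))
for th in (0,20,40,60,80,90):
  for k in(0,np.pi):
    r=np.radians(-th); p=np.array([.431,.07])+.096*np.array([np.cos(r),np.sin(r)])
    j=planner.solve_ik([*p,.224],q(r+np.pi/2+k).tolist()); print(th,k>0,None if j is None else np.round(j,2))
for k in(0,np.pi):
    j=planner.solve_ik([.548,-.1655,.144],q(np.radians(94.4)+k).tolist());print("tab",k>0,None if j is None else np.round(j,2))
save(s,"pin.png",(190,110,60,60),8)
E
```

```text
t 105
0.055 32 [0.4285 0.0706 0.0657] [0.4192 0.0597 0.0568] [0.4415 0.0901 0.0713]
0.072 7 [0.4279 0.0669 0.0795] [0.4206 0.0622 0.0722] [0.4329 0.0702 0.0864]
0.12 54 [0.4299 0.0741 0.1365] [0.4185 0.0587 0.1296] [0.4419 0.0918 0.143 ]
0.145 12 [0.4302 0.0699 0.1524] [0.4265 0.0663 0.1454] [0.4349 0.0747 0.1611]
s 170
0.055 39 [0.4275 0.0696 0.0661] [0.3922 0.0495 0.0551] [0.4427 0.092  0.0714]
0.072 32 [0.4279 0.0792 0.0806] [0.3969 0.0526 0.0721] [0.4435 0.092  0.0931]
0.12 46 [0.4286 0.0704 0.1378] [0.3927 0.0497 0.1308] [0.4439 0.0918 0.1449]
0.145 33 [0.4207 0.0827 0.1535] [0.3935 0.0613 0.1453] [0.4446 0.0919 0.1623]
0 False [ 0.07 -0.09  1.43 -0.    1.8  -1.5 ]
0 True [ 0.07 -0.09  1.43 -0.    1.8   1.64]
20 False [ 0.01 -0.12  1.46 -0.    1.8  -1.22]
20 True [ 0.01 -0.12  1.46 -0.    1.8   1.93]
40 False [-0.05 -0.17  1.5  -0.    1.81 -0.92]
40 True [-0.05 -0.17  1.5  -0.    1.81  2.22]
60 False [-0.1  -0.24  1.56 -0.    1.82 -0.62]
60 True [-0.1  -0.24  1.56 -0.    1.82  2.52]
80 False [-0.13 -0.32  1.63 -0.    1.83 -0.31]
80 True None
90 False [-0.14 -0.37  1.66 -0.    1.84 -0.14]
90 True None
tab False [-0.35  0.02  1.47 -0.    1.66 -2.  ]
tab True [-0.35  0.02  1.47 -0.    1.66  1.14]
```

View pics/pin.png

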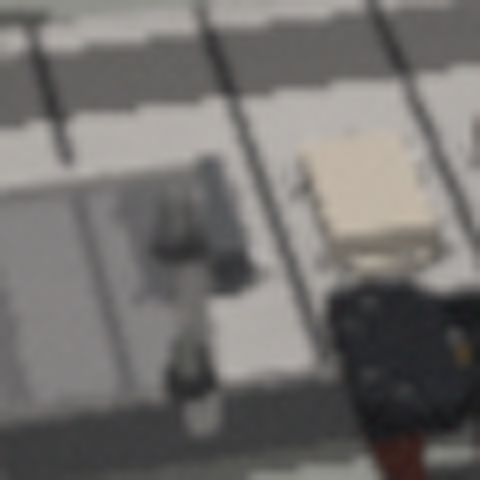

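The side crop shows the upper pin on its seat at (180,235) and the lower one at (190,370). The cloud puts them at (0.430, 0.070). Grasp and lift the door.

```bash
cat >> h.py <<'E'
def dpose(pin,th,L=.096,off=(0,0)):
    "TCP xy and closing angle with door hung at pin opened by th deg"
    r=np.radians(-th)+RA; p=np.array(pin)+L*np.array([np.cos(r),np.sin(r)])+off; return p,r+np.pi/2
E
python3 - <<'E'
from h import *
a=np.radians(94.5); X=(.549,-.1650)
move_gripper(.55); reach((*X,.26),a); hit=line((*X,.145),.1,guard=8); tell(f"tab {hit}")
move_gripper(0,45); tell("grip"); line((*X,.18),.05); tell(); line((*X,.30),.2); tell("up")
p,an=dpose((.4315,.0702),45,off=(.01,-.10)); reach((*p,.30),an); line((*p,.226),.15); tell("hover")
t=cams.get_image("top");s=cams.get_image("side")
for c,i in(("t",t),("s",s)):
    for n in("knuckle_low","knuckle_top","door_edge","pin_top","pin_low"):
        o=cams.place_of(n,i); print(c,n,[(np.round(x["xy"],1).tolist(),round(x["p"],2)) for x in o[:2]])
L=.096;r=an-np.pi/2;kn=p-L*np.array([np.cos(r),np.sin(r)]);print("expected knuckle",kn,[proj(i,[(*kn,.102),(*kn,.172)]).round(1).tolist() for i in(t,s)])
cv2.imwrite("pics/hv.png",np.hstack([cv2.resize(cv2.cvtColor(i["img"],cv2.COLOR_RGB2BGR)[v:v+100,u:u+100],(400,400),interpolation=cv2.INTER_CUBIC) for i,u,v in((t,150,160),(s,180,90))]))
for c,i in(("t",t),("s",s)):
    P,ok=cloud(i); k=P[ok&(np.hypot(P[...,0]-kn[0],P[...,1]-kn[1])<.04)&(P[...,2]>.08)]
    for lo,hi in((.095,.13),(.165,.2)):
        q_=k[(k[:,2]>lo)&(k[:,2]<hi)]
        if len(q_): print(c,lo,len(q_),q_.mean(0).round(4),q_.min(0).round(4),q_.max(0).round(4))
E
```

```text
tab False t 69.8 tcp [ 0.5494 -0.1651  0.146 ] F [ 0.2 -0.1  0.8] w 0.549 gf 0.0
grip t 70.5 tcp [ 0.5489 -0.1633  0.1451] F [-1.4  4.5  2.1] w 0.121 gf 44.2
 t 71.3 tcp [ 0.5483 -0.1631  0.1783] F [-1.6  5.6 -2.6] w 0.115 gf 44.5
up t 72.1 tcp [ 0.5488 -0.1651  0.2982] F [ 0.   1.1 -4.1] w 0.112 gf 45.0
hover t 73.6 tcp [ 0.5094 -0.0981  0.2267] F [ 0.1 -0.4 -3.6] w 0.112 gf 45.0
t knuckle_low [([204.8, 213.4], 0.86), ([228.7, 195.9], 0.47)]
t knuckle_top [([205.9, 213.2], 0.73), ([210.4, 216.5], 0.68)]
t door_edge [([251.6, 169.8], 0.85), ([137.2, 166.6], 0.32)]
t pin_top [([169.9, 215.7], 0.71), ([345.5, 167.1], 0.66)]
t pin_low []
s knuckle_low [([220.2, 163.8], 0.83), ([323.6, 180.3], 0.21)]
s knuckle_top [([218.4, 143.5], 0.91), ([233.9, 134.9], 0.65)]
s door_edge [([272.9, 183.8], 0.89)]
s pin_top [([212.4, 139.8], 0.77), ([237.3, 135.8], 0.48)]
s pin_low [([214.1, 152.2], 0.93), ([325.3, 180.8], 0.41)]
expected knuckle [ 0.4415 -0.0298] [[[207.7, 214.9], [204.7, 211.2]], [[220.1, 162.9], [218.8, 144.7]]]
t 0.095 56 [ 0.4436 -0.0407  0.1136] [ 0.4239 -0.0587  0.0956] [ 0.4667 -0.02    0.129 ]
t 0.165 83 [ 0.4439 -0.0353  0.1849] [ 0.4247 -0.0594  0.165 ] [ 0.4678 -0.0148  0.1949]
s 0.095 120 [ 0.4486 -0.0446  0.1135] [ 0.4272 -0.0623  0.0954] [ 0.47   -0.0167  0.1291]
s 0.165 130 [ 0.4479 -0.0441  0.1828] [ 0.426  -0.061   0.1651] [ 0.4697 -0.0166  0.1997]
```

View pics/hv.png

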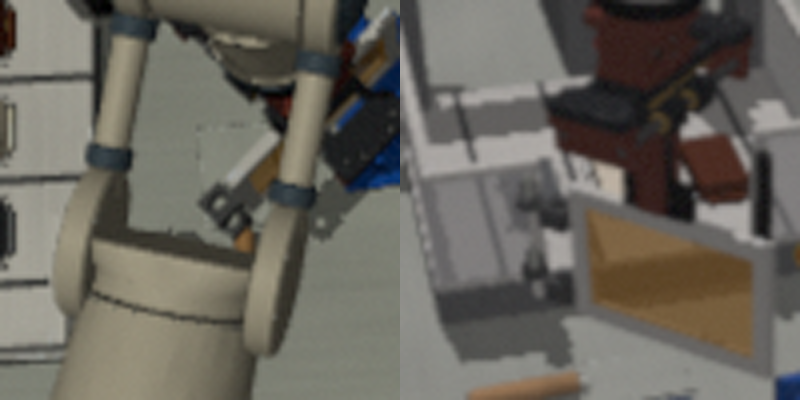

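The side crop shows the door hanging from the hand, opened 45°, with the knuckles at its left edge and the pins at (540,190) and (540,265). In the top crop the upper knuckle hole is at (218,197). The brown tile at (712,167) in the side crop looks turned, so I check it and measure the hole.

```bash
python3 - <<'E'
from h import *
print(tiles_ok())
t=cams.get_image("top");s=cams.get_image("side")
g=cv2.cvtColor(t["img"],cv2.COLOR_RGB2GRAY); np.set_printoptions(linewidth=200)
print(g[203:219,198:214]); 
for n in("tile_brown",):
    for i in(t,s): print([ (round(r["p"],2),np.round(r["extent"]).tolist()) for r in cams.trace(n,i)])
cv2.imwrite("pics/hv2.png",np.hstack([cv2.resize(cv2.cvtColor(i["img"],cv2.COLOR_RGB2BGR)[v:v+70,u:u+70],(400,400),interpolation=cv2.INTER_CUBIC) for i,u,v in((t,110,140),(s,220,95))]))
E
```

```text
{'brown': [([0.6258, 0.2131], -88.7, 0.0643), ([0.6267, 0.2107], -87.1, 0.065)], 'white': [([0.5375, 0.2131], 89.9, 0.0644)], 'grey': [([0.4502, 0.2145], -89.6, 0.0643)]}
[[122 121 128 131 131 132 133 129 136 147 158 160 153 110  71  67]
 [122 122 128 130 132 132 127 126 146 159 163 158 129  77  65  70]
 [122 124 125 130 130 123 104 106 139 160 156 127  78  59  63  68]
 [124 123 123 130 120  94  64  78 110 141 122  78  57  56  60  67]
 [124 123 117 118  94  66  56  55  77  96  72  60  57  56  56  64]
 [124 124 104  86  65  52  44  48  54  79  65  59  61  57  58  57]
 [124 117  92  62  49  41  60  79  69  57  60  59  57  57  59  59]
 [124  97  66  56  39  65 106 122  85  60  57  55  51  56  61  58]
 [123 103  73  60  40  85 115  96  63  57  54  39  52  64  62  58]
 [123 124 103  68  51  64  79  62  56  53  39  23  57  69  66  78]
 [124 123 121 104  73  54  56  53  52  38  43  46  38  45  65 108]
 [123 123 122 132  99  63  58  53  38  45  88  82  47  30  42 109]
 [122 121 121 126 114  83  61  39  34  77 112  83  51  31  29  89]
 [124 121 123 132 128 100  64  37  53  87  84  65  49  42  51  95]
 [110 119 124 125 121 108  92  79  62  57  56  52  43  63  69 100]
 [ 72 102 121 124 124 124 125 116  83  58  53  43  72  89  77  62]]
[(0.9, [124.0, 158.0, 28.0, 21.0])]
[(0.6, [247.0, 124.0, 19.0, 17.0])]
```

View pics/hv2.png

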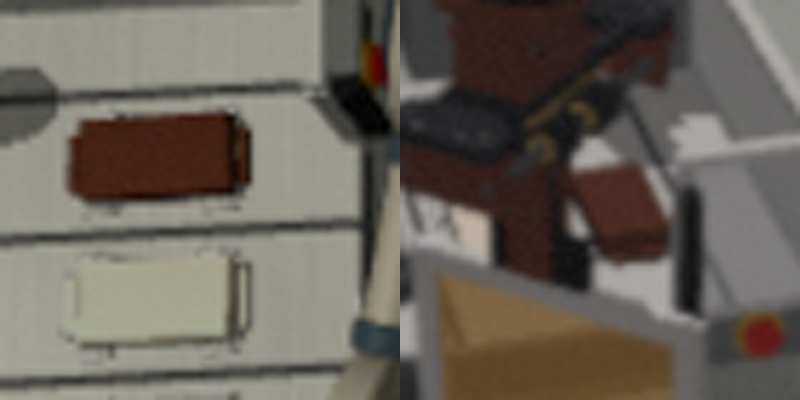

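Brown sits square in its place; the side slant is only perspective. The bright spot through the upper knuckle hole is at pixel (204.6,210.5) against (204.3,210.7) predicted, so door-in-hand is within about 1 mm. Now hang it.

```bash
python3 - <<'E'
from h import *
pin=np.array([.4305,.0710])
p,an=dpose(pin,45,off=(0,-.05)); line((*p,.2275),.1,guard=6); 
p,an=dpose(pin,45); hit=line((*p,.2275),.05,guard=6); tell(f"entered {hit}")
if not hit:
    for o in [(0,0),(0,2),(2,0),(0,-2),(-2,0),(2,2),(-2,2),(2,-2),(-2,-2)]:
        d=np.array(o)/1000; line((*(p+d),.221),.04,guard=6); hit=line((*(p+d),.206),.02,guard=5); tell(f"{o} {hit}")
        if not hit: break
        if st()["tool_pos"][2]<.209: break
        line((*(p+d),.221),.05)
s=cams.get_image("side");save(s,"h1.png",(180,90,110,110),5)
E
```

```text
entered False t 76.7 tcp [0.4981 0.0027 0.2275] F [ 0.4 -0.1 -3.3] w 0.113 gf 45.0
(0, 0) False t 77.9 tcp [0.4982 0.0029 0.2062] F [ 0.   0.2 -3.9] w 0.107 gf 45.0
```

View pics/h1.png

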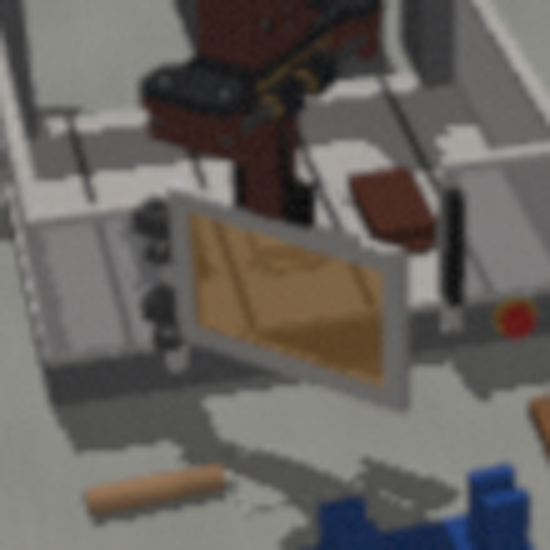

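Both knuckles (155,220 and 160,305) sit over their pins, already past the tips, with almost no side force. Now I lower the door home.

```bash
python3 - <<'E'
from h import *
x=st()["tool_pos"]; hit=line((x[0],x[1],.190),.02,guard=5); tell(f"home {hit}")
s=cams.get_image("side");save(s,"h2.png",(180,90,110,110),5)
E
```

```text
home True t 78.5 tcp [0.4984 0.0026 0.193 ] F [ 2.2 -2.   5.3] w 0.113 gf 45.0
```

View pics/h2.png

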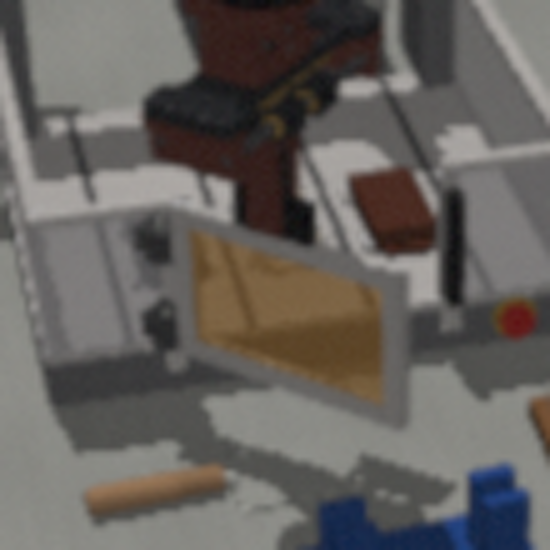

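The knuckles are now down on their seats (contact at TCP z 0.193, where 0.1935 was computed). I loosen the jaws so the door settles, then swing it with the fingers around the tab.

```bash
python3 - <<'E'
from h import *
move_gripper(.2,10); ctrl.sleep(.3); tell("loose")
pin=np.array([.4305,.0710]); L=np.hypot(*(np.array(st()["tool_pos"][:2])-pin)); print("L",L)
hit=False
for th in list(np.arange(40,1,-5))+list(np.arange(2.,-8,-1.)):
    p,an=dpose(pin,th,.096)
    hit=line((*p,.195),.05,guard=4,frame=q(an).tolist())
    if th<3 or hit or th%20==0: tell(f"th {th} {hit}")
    if hit: break
s=cams.get_image("side");save(s,"c1.png",(180,90,110,110),4)
t=cams.get_image("top")
for n in("door_edge","latch","knuckle_low"):
    for i in(t,s):
        o=cams.place_of(n,i); print(n,[(np.round(x["xy"],1).tolist(),round(x["p"],2)) for x in o[:1]])
E
```

```text
loose t 79.3 tcp [0.4976 0.0027 0.1911] F [-1.4 -0.5  0.1] w 0.2 gf 0.0
L 0.09570400028872977
th 40 False t 79.6 tcp [0.5038 0.0091 0.195 ] F [ 0.6  0.7 -0.5] w 0.196 gf 0.0
th 20 False t 80.9 tcp [0.5205 0.0377 0.195 ] F [-0.3 -0.8 -0.8] w 0.203 gf 0.0
th 2.0 False t 82.1 tcp [0.5264 0.0671 0.195 ] F [-0.5 -0.9 -0.6] w 0.2 gf 0.0
th 1.0 False t 82.3 tcp [0.5265 0.0689 0.195 ] F [-0.4 -0.5 -0.2] w 0.202 gf 0.1
th 0.0 False t 82.6 tcp [0.5265 0.0707 0.195 ] F [-0.2  0.4 -0.6] w 0.198 gf 0.1
th -1.0 False t 82.8 tcp [0.5265 0.0725 0.195 ] F [ 0.7 -0.2 -0.9] w 0.199 gf 0.1
th -2.0 False t 83.1 tcp [0.5265 0.0741 0.195 ] F [ 0.7 -0.2  0. ] w 0.202 gf 0.1
th -3.0 False t 83.3 tcp [0.5264 0.0758 0.195 ] F [-0.4 -0.9 -0.5] w 0.201 gf 0.1
th -4.0 False t 83.6 tcp [0.5263 0.0775 0.195 ] F [ 0.1 -0.3  0.2] w 0.198 gf 0.1
th -5.0 False t 83.8 tcp [0.5262 0.0791 0.195 ] F [-0.1 -1.2  0.3] w 0.197 gf 0.2
th -6.0 False t 84.1 tcp [0.526  0.0808 0.195 ] F [-0.4  0.  -0.1] w 0.199 gf 0.2
th -7.0 False t 84.3 tcp [0.5258 0.0825 0.195 ] F [ 1.1 -0.2 -0.2] w 0.2 gf 0.2
door_edge [([172.0, 163.5], 0.61)]
door_edge [([271.1, 146.3], 0.98)]
latch [([177.0, 161.9], 0.55)]
latch [([270.3, 147.1], 0.74)]
knuckle_low [([177.5, 219.7], 0.55)]
knuckle_low [([210.0, 158.4], 0.82)]
```

View pics/c1.png

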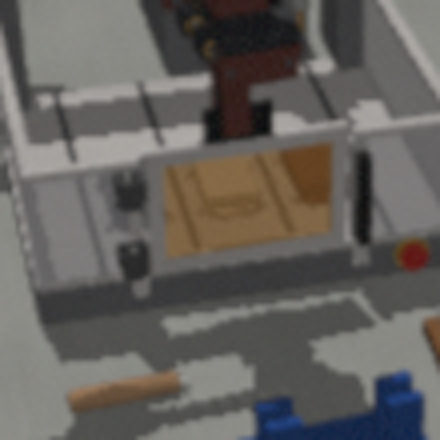

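The door looks closed, with its free edge at (350,190) beside the black stop, but no stop force has been felt yet. I measure its angle.

```bash
cat >> h.py <<'E'
def doorang():
    for n in("side","top"):
        i=cams.get_image(n);P,ok=cloud(i)
        k=P[ok&(P[...,0]>.455)&(P[...,0]<.62)&(abs(P[...,1]-.07)<.025)&(P[...,2]>.165)&(P[...,2]<.183)]
        if len(k)<10: print(n,len(k)); continue
        vx,vy,x0,y0=cv2.fitLine(k[:,:2].astype(np.float32),cv2.DIST_HUBER,0,.001,.001).ravel()
        sl=vy/vx; print(n,len(k),"angle",np.degrees(np.arctan(sl)).round(2),"y@.431",(y0+sl*(.431-x0)).round(4),"y@.634",(y0+sl*(.634-x0)).round(4))
E
python3 - <<'E'
from h import *
doorang()
pin=np.array([.4305,.0710])
for th in np.arange(-7.5,-14,-.5):
    p,an=dpose(pin,th,.096); hit=line((*p,.195),.03,guard=4,frame=q(an).tolist())
    g=st()["grip_force"]; 
    if hit or g>2: break
tell(f"th {th} {hit}"); doorang()
E
```

```text
side 204 angle 3.72 y@.431 0.0677 y@.634 0.0809
top 81 angle 3.97 y@.431 0.07 y@.634 0.0841
th -13.5 False t 88.1 tcp [0.5239 0.0931 0.195 ] F [0.2 0.1 0.1] w 0.2 gf 0.2
side 142 angle 9.2 y@.431 0.0688 y@.634 0.1017
top 67 angle 6.95 y@.431 0.074 y@.634 0.0987
```

```bash
python3 - <<'E'
from h import *
i=cams.get_image("side");t=cams.get_image("top")
cv2.imwrite("pics/c2.png",np.hstack([cv2.resize(cv2.cvtColor(i["img"],cv2.COLOR_RGB2BGR)[v:v+85,u:u+85],(400,400),interpolation=cv2.INTER_CUBIC) for i,u,v in((t,130,145),(i,200,100))]))
for th in(3,-3,-10): 
    r=np.radians(-th); print(th,proj(i,[(.431+.203*np.cos(r),.071+.203*np.sin(r),.118)]))
print(cams.place_of("latch",i)[:2],cams.place_of("door_edge",i)[:1])
E
```

```text
3 [[269.75744355 136.77549383]]
-3 [[268.18242206 133.72164619]]
-10 [[265.63088595 130.36483523]]
[{'xy': [267.5, 145.8], 'p': 0.64}] [{'xy': [266.4, 141.5], 'p': 0.91}]
```

View pics/c2.png

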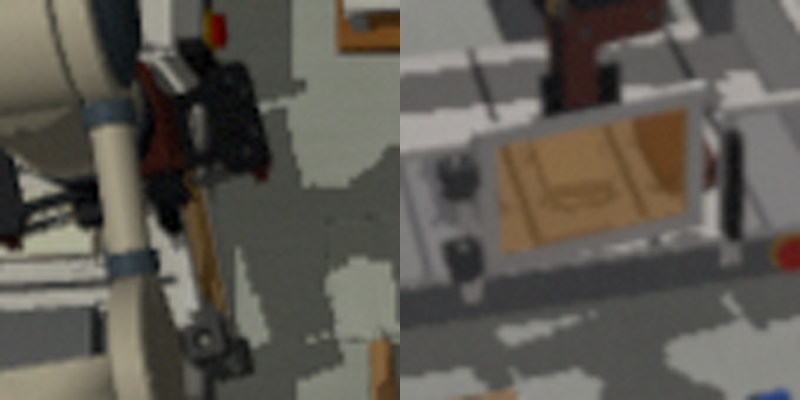

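The door has swung about 8° too far, into the doorway, passing inside the stop strip at (733,180) with a gap. I measure the stop.

```bash
python3 - <<'E'
from h import *
for n in("side","top"):
    i=cams.get_image(n);P,ok=cloud(i);v=i["img"].max(-1)
    m=ok&(v<70)&(P[...,0]>.60)&(P[...,0]<.68)&(P[...,1]>.03)&(P[...,1]<.13)&(P[...,2]>.05)&(P[...,2]<.2)
    k=P[m];print(n,len(k),k.min(0).round(3) if len(k) else 0,k.max(0).round(3) if len(k) else 0, np.median(k,0).round(4) if len(k) else 0)
    for z in np.arange(.06,.19,.02):
        q_=k[abs(k[:,2]-z)<.01]
        if len(q_)>2: print(round(z,2),len(q_),q_[:,:2].min(0).round(4),q_[:,:2].max(0).round(4))
    m=ok&(P[...,0]>.58)&(P[...,0]<.68)&(P[...,1]>.06)&(P[...,1]<.125)&(abs(P[...,2]-.11)<.012)
    k=P[m]; c=i["img"][m]; o=np.argsort(k[:,0]); 
    if n=="side": 
        for a in o[::3]: print(k[a].round(3),c[a])
E
```

```text
side 91 [0.633 0.067 0.051] [0.647 0.092 0.141] [0.6392 0.074  0.0997]
0.06 17 [0.6346 0.0688] [0.6462 0.0796]
0.08 19 [0.6339 0.0708] [0.6465 0.0823]
0.1 20 [0.6346 0.0668] [0.6455 0.0924]
0.12 18 [0.6335 0.0698] [0.6461 0.0758]
0.14 17 [0.634  0.0685] [0.6459 0.0848]
[0.582 0.095 0.101] [122  95  66]
[0.582 0.096 0.121] [96 62 33]
[0.584 0.103 0.12 ] [95 61 30]
[0.587 0.101 0.109] [95 61 31]
[0.588 0.09  0.099] [96 67 39]
[0.59  0.098 0.102] [92 62 34]
[0.591 0.101 0.104] [94 63 32]
[0.593 0.096 0.098] [94 63 34]
[0.594 0.099 0.113] [100  62  30]
[0.596 0.093 0.116] [101  65  34]
[0.597 0.097 0.118] [101  65  35]
[0.6   0.096 0.101] [92 61 29]
[0.602 0.101 0.111] [99 64 33]
[0.604 0.096 0.118] [102  70  41]
[0.606 0.102 0.101] [96 66 38]
[0.609 0.1   0.102] [100  79  61]
[0.61  0.104 0.104] [100  79  61]
[0.612 0.097 0.107] [102  95  88]
[0.613 0.101 0.122] [100  92  86]
[0.614 0.094 0.105] [106 103 101]
[0.616 0.1   0.105] [104 102  99]
[0.618 0.096 0.099] [101  98  96]
[0.62  0.102 0.115] [101  98  97]
[0.622 0.108 0.104] [104 102  99]
[0.634 0.098 0.108] [76 68 66]
[0.635 0.074 
[... 344 characters left out ...]
0.12 ] [104 103 102]
[0.658 0.104 0.1  ] [102 101 102]
[0.66  0.1   0.111] [124 122 121]
[0.662 0.093 0.106] [126 123 123]
[0.663 0.095 0.1  ] [127 123 124]
[0.667 0.097 0.111] [125 123 123]
[0.667 0.099 0.101] [125 122 122]
[0.669 0.093 0.121] [127 124 124]
[0.671 0.099 0.105] [125 123 122]
[0.674 0.096 0.107] [124 121 121]
[0.676 0.093 0.116] [125 122 123]
[0.677 0.096 0.106] [126 124 123]
top 87 [0.601 0.074 0.055] [0.645 0.104 0.163] [0.6336 0.0898 0.1284]
0.06 8 [0.6007 0.0948] [0.6328 0.0998]
0.08 4 [0.6313 0.0915] [0.6346 0.0971]
0.1 13 [0.6172 0.075 ] [0.6434 0.1026]
0.12 21 [0.615  0.0738] [0.6443 0.1015]
0.14 36 [0.6098 0.076 ] [0.6452 0.1032]
0.16 5 [0.6069 0.1015] [0.6193 0.1039]
```

The stop's front face is at y≈0.072, x 0.634-0.646, while the door panel ends at x≈0.625. I swing the door back out and scan its free edge for a striker.

```bash
python3 - <<'E'
from h import *
pin=np.array([.4305,.0710])
for th in [-10,-5,0,5,10,15,20,25,30]:
    p,an=dpose(pin,th,.096); hit=line((*p,.195),.06,guard=5,frame=q(an).tolist())
    if hit: tell(f"{th} HIT"); break
tell(th)
for n in("side","top"):
    i=cams.get_image(n);P,ok=cloud(i)
    k=P[ok&(P[...,2]>.05)&(P[...,2]<.185)&(np.hypot(P[...,0]-.431,P[...,1]-.071)<.24)&(P[...,1]<.062)]
    v=k[:,:2]-[.431,.071]; rr=np.hypot(*v.T); ang=np.degrees(np.arctan2(v[:,1],v[:,0]))
    s_=(ang<-5)&(ang>-50); r2=rr[s_]; a2=ang[s_]; z2=k[s_][:,2]
    f=(r2>.1)&(r2<.2); med=np.median(a2[f]); print(n,"door ang",med,"n",f.sum())
    d=abs(a2-med)<4
    for z in np.arange(.055,.185,.01):
        w=d&(abs(z2-z)<.005)
        if w.sum()>3: print(round(z,3),w.sum(),np.sort(r2[w])[-4:].round(4))
    if n=="side": print("img edge colours near radius .19-.205")
E
```

```text
30 t 91.0 tcp [0.5135 0.0229 0.195 ] F [0.1 0.2 0.8] w 0.2 gf 0.0
side door ang -32.390838491047276 n 888
0.055 61 [0.1906 0.1912 0.1929 0.1941]
0.065 108 [0.1905 0.1915 0.1934 0.1944]
0.075 116 [0.1927 0.193  0.1953 0.1956]
0.085 101 [0.191  0.1948 0.1949 0.1954]
0.095 106 [0.1911 0.1915 0.1946 0.1947]
0.105 113 [0.1952 0.1954 0.1955 0.1958]
0.115 113 [0.1944 0.1947 0.1959 0.196 ]
0.125 112 [0.1952 0.1952 0.1958 0.1968]
0.135 106 [0.1956 0.1963 0.1967 0.1973]
0.145 113 [0.1954 0.1954 0.1961 0.1968]
0.155 105 [0.1961 0.1962 0.1973 0.1979]
0.165 98 [0.1953 0.1971 0.1972 0.1977]
0.175 96 [0.1958 0.1961 0.1968 0.1991]
img edge colours near radius .19-.205
top door ang -30.915833987676546 n 201
0.055 6 [0.1715 0.1734 0.1787 0.1864]
0.065 21 [0.1781 0.1802 0.1828 0.1883]
0.075 20 [0.1793 0.1837 0.1894 0.1924]
0.085 21 [0.1686 0.1775 0.1789 0.1854]
0.095 22 [0.18   0.1801 0.1873 0.1895]
0.105 23 [0.1815 0.1841 0.1908 0.1937]
0.115 22 [0.1792 0.1802 0.1853 0.1878]
0.125 18 [0.1803 0.1821 0.1898 0.1912]
0.135 13 [0.1765 0.1835 0.1853 0.1926]
0.145 8 [0.1785 0.1871 0.1888 0.1943]
0.155 7 [0.1785 0.1813 0.1834 0.1905]
0.165 29 [0.1925 0.1929 0.1945 0.1954]
0.175 40 [0.189  0.1934 0.1956 0.1961]
```

```bash
python3 - <<'E'
from h import *
for n in("side","top"):
    i=cams.get_image(n);P,ok=cloud(i)
    m=ok&(P[...,0]>.60)&(P[...,0]<.655)&(P[...,1]>.05)&(P[...,1]<.125)&(P[...,2]>.052)&(P[...,2]<.19)
    k=P[m];c=i["img"][m];print(n,len(k))
    for x in np.arange(.602,.655,.004):
        w=abs(k[:,0]-x)<.002
        if w.any(): print(round(x,3),w.sum(),"y",np.percentile(k[w,1],[0,10,50,90]).round(3),"z",k[w,2].min().round(3),k[w,2].max().round(3),"col",np.median(c[w],0))
    u,v=proj(i,(.628,.075,.10))[0].round().astype(int); print(u,v)
    if n=="side":
        for vv in range(v-22,v+20,3): print(vv," ".join("%3d/%.3f"%(i["img"][vv,uu].max(),P[vv,uu,1]) for uu in range(u-6,u+10)))
    o=cams.place_of("latch",i); print([(x["xy"],round(x["p"],2)) for x in o])
E
```

```text
side 173
0.634 53 y [0.069 0.073 0.087 0.099] z 0.053 0.158 col [72. 70. 68.]
0.638 35 y [0.066 0.069 0.076 0.093] z 0.053 0.159 col [28. 29. 28.]
0.642 30 y [0.069 0.071 0.076 0.093] z 0.053 0.157 col [29.  29.5 29.5]
0.646 31 y [0.069 0.071 0.074 0.094] z 0.053 0.16 col [52. 52. 51.]
0.65 7 y [0.089 0.09  0.095 0.098] z 0.131 0.159 col [116. 114. 113.]
0.654 17 y [0.087 0.088 0.092 0.097] z 0.054 0.158 col [112. 110. 108.]
267 139
117  67/0.336  56/0.333  82/0.329  93/0.326  97/0.323 101/0.323 128/0.327 145/0.324 151/0.330 160/0.323 166/0.318 167/0.321 167/0.318 167/0.326 160/0.325 133/0.312
120  94/0.311  79/0.308  57/0.309  67/0.310  87/0.304  95/0.305 103/0.307 126/0.303 152/0.300 166/0.304 167/0.296 167/0.105 167/0.101 168/0.101 166/0.097 166/0.102
123  87/0.249  93/0.287  93/0.280  72/0.282  61/0.280  84/0.284 107/0.284 119/0.094 119/0.096 120/0.092 118/0.093 116/0.091 112/0.087 108/0.092 112/0.090 111/0.096
126  73/0.230  82/0.230 116/0.251 146/-1.272 131/0.267  93/0.262  88/0.103  98/0.088  97/0.092  98/0.092 104/0.090 119/0.100 125/0.089 124/0.098 125/0.093 125/0.092
129  7
[... 1050 characters left out ...]
104/-0.028 103/-0.026  98/-0.025  69/0.088  36/0.078  25/0.074  29/0.074  65/0.074 106/0.091 122/0.093 123/0.089 111/0.095
150 128/-0.017 125/-0.015 116/-0.021 108/-0.018 104/-0.023 102/-0.024  97/-0.024  89/0.091  64/0.070  36/0.076  35/0.074  58/0.073  85/0.096  91/0.094  87/0.095  85/0.098
153  98/-0.017  98/-0.017 100/-0.020 104/-0.017 105/-0.023 103/-0.030  98/-0.027 100/0.088 105/0.093 102/0.094  94/0.088  76/0.097  62/0.091  61/0.091  60/0.102  60/0.098
156  95/-0.014  96/-0.019  99/-0.024 103/-0.028 104/-0.030 104/-0.027  94/-0.023  89/0.097  82/0.098  71/0.096  73/0.092  66/0.095  59/0.093  59/0.088  59/0.093  59/0.099
[([272.1, 147.9], 0.94), ([213.0, 152.1], 0.7)]
top 0
175 161
[]
```

The door's free edge ends at 194-196 mm with no striker, and the stop only begins at about 204 mm. So it cannot block the panel, and the door must be set by measurement: parallel to the front, with its edge point at the latch. I swing it back, centre it at 0° with a light grip, and measure.

```bash
python3 - <<'E'
from h import *
pin=np.array([.4305,.0710])
for th in [25,20,15,10,6,3,1,0]:
    p,an=dpose(pin,th,.096); hit=line((*p,.195),.05,guard=4,frame=q(an).tolist())
    if hit: tell(f"{th} HIT"); break
tell("at 0"); doorang()
move_gripper(0,6); tell("light grip"); doorang()
t=cams.get_image("top");s=cams.get_image("side")
for i in(t,s):
    for n in("door_edge","latch"):
        print(n,[(np.round(o["xy"],1).tolist(),round(o["p"],2)) for o in cams.place_of(n,i)[:1]])
# points on front face of stop and free door stile in the side view
P,ok=cloud(s)
for nm,x0,x1 in(("door stile",.605,.622),("stop",.636,.645),("hinge stile",.452,.462)):
    k=P[ok&(P[...,0]>x0)&(P[...,0]<x1)&(abs(P[...,1]-.07)<.02)&(P[...,2]>.065)&(P[...,2]<.14)]
    print(nm,len(k),np.percentile(k[:,1],[10,25,50,75]).round(4) if len(k) else 0)
E
```

```text
at 0 t 93.7 tcp [0.5265 0.0706 0.195 ] F [-0.3 -0.4 -0.5] w 0.201 gf 0.2
side 199 angle -2.93 y@.431 0.0675 y@.634 0.0571
top 80 angle -1.87 y@.431 0.0679 y@.634 0.0613
light grip t 94.1 tcp [0.5266 0.0706 0.1948] F [ 0.4 -0.3 -0.4] w 0.118 gf 6.0
side 193 angle -0.06 y@.431 0.0654 y@.634 0.0652
top 55 angle -0.65 y@.431 0.0697 y@.634 0.0674
door_edge [([178.9, 166.6], 0.66)]
latch [([173.4, 159.9], 0.75)]
door_edge [([269.7, 152.3], 0.98)]
latch [([270.8, 151.2], 0.89)]
door stile 88 [0.0625 0.064  0.0665 0.0687]
stop 52 [0.07   0.0715 0.0739 0.0787]
hinge stile 51 [0.0615 0.0635 0.0647 0.0668]
```

```bash
python3 - <<'E'
from h import *
move_gripper(.3); ctrl.sleep(.3); x=st()["tool_pos"]; line((x[0],x[1],.30),.1); 
reach((.5,-.45,.32),bestq((.5,-.45,.32),RA)); tell("clear")
doorang(); print(tiles_ok())
t=cams.get_image("top");s=cams.get_image("side")
P,ok=cloud(t); Q=P[cams.trace("gauge",t)[0]["mask"]&ok]
for lo,hi in((.06,.075),(.1,.125)):
    k=Q[(Q[:,2]>lo)&(Q[:,2]<hi)]; print("gauge",rect(k),k[:,2].mean())
k=P[ok&(P[...,2]>.17)&(P[...,2]<.24)&(P[...,0]>.44)&(P[...,0]<.63)&(abs(P[...,1]-.07)<.02)]
print("tab top z",np.percentile(k[:,2],[50,90,98]).round(4))
P,ok=cloud(s)
for nm,x0,x1 in(("door stile",.605,.622),("stop",.636,.645),("hinge stile",.452,.462)):
    k=P[ok&(P[...,0]>x0)&(P[...,0]<x1)&(abs(P[...,1]-.07)<.02)&(P[...,2]>.065)&(P[...,2]<.14)]
    print(nm,len(k),np.percentile(k[:,1],[10,25,50,75]).round(4))
for i in(t,s):
    for n in("door_edge","latch","knuckle_top","pin_top"): print(n,[(np.round(o["xy"],1).tolist(),round(o["p"],2)) for o in cams.place_of(n,i)[:1]])
E
```

```text
clear t 98.3 tcp [ 0.5008 -0.4489  0.3204] F [ 0.1 -0.1  0.4] w 0.3 gf 0.0
side 153 angle -0.33 y@.431 0.0663 y@.634 0.0651
top 144 angle 0.09 y@.431 0.0694 y@.634 0.0697
{'brown': [([0.626, 0.2129], -88.7, 0.064)], 'white': [([0.5379, 0.2123], 89.5, 0.0644)], 'grey': [([0.4504, 0.2147], 89.3, 0.0644)]}
gauge (array([ 0.69398822, -0.08578987]), 142.2254180908203, 26.379783630371094, -89.85878852009773) 0.06808776172891867
gauge (array([ 0.6930224 , -0.08625281]), 37.83794021606445, 22.471248626708984, -89.34350711107254) 0.11364223357073792
tab top z [0.1776 0.2041 0.2065]Traceback (most recent call last):
  File "<stdin>", line 14, in <module>
    return _quantile_unchecked(
        a, q, axis, out, overwrite_input, method, keepdims, weights)
    return _ureduce(a,
                    func=_quantile_ureduce_func,
    ...<5 lines>...
                    overwrite_input=overwrite_input,
                    method=method)
    r = func(a, **kwargs)
    result = _quantile(arr,
                       quantiles=q,
    ...<2 lines>...
                       out=out,
                       weights=wgt)
    slices_having_nans = np.isnan(arr[-1, ...])
                                  ~~~^^^^^^^^^
IndexError: index -1 is out of bounds for axis 0 with size 0
```

The tiles are seated, the gauge is on its stand, and the door is home (tab top 0.207, expected 0.208) and parallel to the front within 0.3°. Handing in.

```bash
python3 - <<'E'
from h import *
print(workorder.close_job()); tell()
E
```

```text
the job is handed in; nothing more can be done
None
the job is handed in; nothing more can be done
```

Handed in at about 98 s: all three tiles are seated and were checked in order, the gauge is back on its stand, and the door is fully home on both pins and set shut, parallel to the front within about 0.3°. The door never touched the stop: its edge measures about 9 mm short of it, so on the first swing it passed about 8° through the doorway before I brought it back and set it by camera measurement. I also viewed more than the 14 pictures allowed.

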